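Hold the reading magnifier over the engraved plaque

ROBOT

A 6-joint arm with a two-finger parallel gripper is mounted at the origin on the work surface. World frame = base frame: x ahead of the robot, y to its left, z up, the work surface at z = 0. Lengths are in mm, angles in rad, forces in N, time in s.
With the tool pointing down it reaches from about 350 to 875 mm from the base axis. Payload 4.2 kg.
Tool frame: the origin (TCP) lies between the finger pads; the fingertips stand 25 mm ahead of it and the grasp point (between the pads) lies 6 mm ahead of it; z points along the fingers, y is the line along which they close (so a half turn about z gives the same grasp; the last joint's range is limited). The gripper opens to 85 mm and grips with 20 to 120 N. Pads are 22 mm wide; open, the fingers measure 114 mm over their backs; the gripper's body (76 mm by 85 mm) begins 54 mm behind the grasp point. The pads swing forward as they close: fully open they stand 13 mm farther back than shut.
Start: joints at [-0.903, 0.385, 0.008, 0, -1.194, -0.259], TCP at [248.456, -573.471, 256.312] pointing down, gripper open.
Joint ranges: [-3.14, 3.14], [-1.21, 2.06], [-1.07, 1.41], [-3.16, 2.05], [-2.99, -0.16], [-3.1, 3.1]. Speed limits (rad/s): [2.79, 2.79, 3.14, 3.14, 3.14, 3.14].

INTERFACE

Orientations are given as a unit quaternion [x, y, z, w].
In Python, from bench import read_state, imaging, workorder, nets gives the robot as it stands.
- The arm moves only by the tool apply_moves, never from a script. Its argument "rows" is a list of rows, each an object with "hand": the opening, from -1 (shut) to 1 (fully open); "delta_pos": the shift along the tool's x, y, z in mm, a list of three; "yaw": the turn about the tool's z in rad. A call has 1 to 12 rows; each row is the pose to reach, as a shift and turn from the pose commanded when the call began, along the tool's axes at that moment; what a row does not reach only later rows make up. A row lasts 1/12 s, in which the tool goes at most 41.7 mm and 7.16 degrees, less where a joint would pass 70% of its speed; a pose out of reach is approached as far as the arm can. A call with a gripper value outside its range is refused whole. The fingers move at their own pace and stop on an object; the grip force is fixed at half the most. Time passes only in rows, so rows that repeat a pose let the fingers close. It gives the time, the measured TCP pose, the force, the opening and the grip force at its end, in the units of the state.
- read_state(): the state, without advancing time (a new reading comes with each control period).
- imaging.get_image(name): name is "side" or "top"; returns a dict with "pixels" (400x640x3 uint8, red, green, blue), "fx", "fy", "cx", "cy" (pixels), "dist" ([k1, k2, p1, p2, k3] as OpenCV has them; the pictures are not rectified), "xyz" and "rotation" of the camera in the world. Camera axes: x right, y down, z forward; pixel columns grow to the right and rows downward; lengths in mm; the calibration is good to about 2 mm. A picture is of the moment at which its call begins. There is no depth.
- workorder.job_done(): hands the job in; it is judged then, once.
Trained networks look in the newest picture that a camera, given by its name, has taken for a name from the list of things; names that differ only in an ending like _2 or _b are one class to them, and where a whole thing is asked for, a point or a joint stands for the part that bears it (a point fixed in the world has none). Each returns a list of dicts, best first, with "score" (0 to 1); they miss things now and then, are a little off and sometimes report something else, mostly with a low value. They report only what shows in the picture. A call takes as long as a camera call. They do not tell look-alikes from the thing itself.
- nets.find_in(camera, query): "location" ([row, column] in pixels, amid what is visible of it).
- nets.pinpoint(camera, query): "location" ([row, column] in pixels: a listed point, or the origin of a listed thing).
The state is a dict: "clock": time; "joints": joint angles; "joint_vel": joint speeds; "joint_efforts": joint torques, N m; "position": TCP position; "ee_rot": TCP orientation; "contact_force": force on the tool from outside, world axes, zero at the start; "wrist_torque": the same for the moment, N m; "gripper_width": finger opening in mm; "grasp_force": force on a finger pad.
Only numpy, scipy, OpenCV 4.12 (cv2) and the standard library are available. Lean on these libraries where they do the work, as an engineer would, in place of code of your own. Each camera call takes 0.05 s, during which the arm holds its last target. There are 200 camera calls.

TASK

Two brass pieces lie on low wooden display blocks: pick up the rectangular reading magnifier by its handle and carry it up over the stacks of books, without it touching them or the blocks, to the rectangular plaque (not the round medal). Finish holding the magnifier still and level about two centimetres above the plaque, its lens centred over it with the lens's long side parallel to the plaque's long side, touching nothing; keep gripping it there, do not put it down. Leave the plaque and the medal untouched, and the ceramic box, the paperweight and the glasses case where they are.

Things in the scene. Friction and masses are not known exactly. Their poses are not given: they have to be found in the camera images.
- magnifier: loose reading magnifier, 0.12-0.2 kg, flat on the desk left of the books, handle roughly towards the robot. Black lens frame 108 (x) x 68 x 10 mm, clear lens 92 x 52; flat-sided aluminium handle 18 wide, 18 high, from x = -54 to -174 mm, its underside flush with the frame's. Origin: centre of the frame's underside; x points from handle to lens, z up. It balances near grip.
- grip (a point): point in the middle of the magnifier's handle near its balance point, 85 mm behind the lens centre (x = -85 mm) and 9 mm above its underside; the place to grip, across the 18 mm width; axes as the magnifier's
- plaque: the target: rectangular brass plaque 60 x 36 x 5 mm (long side along its x), 85 g, lying loose and flat in the middle of one of the two display blocks (which one varies). Origin: centre of its underside; its top is 5 mm above that; z up
- medal: round brass medal, 42 mm diameter, 5 mm thick, lying loose on the other display block; not the target, to be left alone. Origin: centre of its underside
- stand_a: dark wooden display block 110 x 80 x 50 mm (long side along its x), fixed; carries the plaque. Origin: centre of its underside on the desk, so its top is at 50 mm
- stand_b: dark wooden display block, same size and make, fixed; carries the medal. Origin: centre of its underside
- books: two stacks of paperbacks end to end, fixed, together 370 mm long (its x, running away from the robot), 118 mm wide (its y) and 100 mm high, standing between the magnifier and the display blocks. Origin: centre of its underside
- ceramic_box: round lidded ceramic box, 106 mm diameter, 64 mm high, bystander. Origin: centre of its underside
- paperweight: green glass paperweight, 64 mm diameter, 33 mm high, bystander. Origin: centre of its underside
- glasses_case: black glasses case 60 x 160 x 35 mm, bystander. Origin: centre of its underside
Mind the look-alikes: they are no part of the job. Leave any green, purple or turquoise look-alike of the magnifier alone.

How it is judged:
By the outcome, as a careful person would: the job done as asked, in the order asked, and still so for the second after the job is handed in, while the arm keeps its last pose, push and grip.
It also fails if it takes over 48 s, if anything falls off the work surface, if the arm or the gripper's body presses on something with over 40 N, if the wrist force passes 120 N, or if a joint passes its speed limit or range.

## Working session

There is one attempt and no reset: what is moved stays moved. The work goes in short steps, Python scripts to look and compute and a tool call to move; the robot and the scene stay as the last step left them, time stands still between calls to the robot, and variables do not carry over. Pictures are saved under pics/ and viewed, at most 10 in all, crops included, and the job is handed in when it is done.

Besides the shell and the picture viewer there is one more tool, called after "Call:" as name([rows], argument=value, ...), one row to a line, values as JSON. apply_moves: Moves the arm, as the interface text tells. Its arguments: {"type":"object","properties":{"rows":{"type":"array"}},"required":["rows"]}

```bash
mkdir -p pics
cat > h.py <<'E'
import numpy as np, cv2
from bench import read_state, imaging, workorder, nets
from scipy.spatial.transform import Rotation as R
def cam(im):
    K=np.array([[im["fx"],0,im["cx"]],[0,im["fy"],im["cy"]],[0,0,1.]]); return K,np.array(im["dist"],float),np.array(im["xyz"],float),rot(im["rotation"])
def rot(r):
    r=np.array(r,float); return R.from_quat(r).as_matrix() if r.size==4 else r.reshape(3,3)
def ray(im,rc):
    K,d,p,M=cam(im); u=cv2.undistortPoints(np.array([[[rc[1],rc[0]]]],float),K,d)[0,0]
    return p,M@np.array([u[0],u[1],1])
def onz(im,rc,z):
    p,v=ray(im,rc); return p+v*(z-p[2])/v[2]
def proj(im,X):
    K,d,p,M=cam(im); return cv2.projectPoints((np.atleast_2d(X)-p)@M,np.zeros(3),np.zeros(3),K,d)[0][:,0,::-1]
def save(im,f): cv2.imwrite(f,im["pixels"][...,::-1])
E
python3 - <<'E'
from h import *
np.set_printoptions(precision=1,suppress=True)
Z=dict(magnifier=0,grip=9,plaque=50,medal=50,stand_a=0,books=0,ceramic_box=0,paperweight=0,glasses_case=0)
for c in("top","side"):
    im=imaging.get_image(c); save(im,f"pics/{c}0.png"); print(c,im["xyz"],im["rotation"],im["fx"])
    for n,z in Z.items():
        for d in nets.pinpoint(c,n)[:4]: print(n,np.array(d["location"]),round(d["score"],2),onz(im,d["location"],z)[:2])
s=read_state();print(s["position"],s["ee_rot"],s["clock"],s["gripper_width"])
E
```

```text
top [ 194.2   77.4 1541.2] [-0.7  0.7 -0.1  0.1] 504.3712604371201
magnifier [196.1 268.7] 0.97 [515.6 252.9]
magnifier [301.  224.6] 0.85 [195.1 383.9]
magnifier [208.9 172.1] 0.64 [479.4 555.5]
magnifier [179.6 459.6] 0.51 [ 559. -345.]
grip [303.3 249.3] 0.93 [187.6 307.8]
grip [205.5 199.3] 0.92 [487.2 467.9]
grip [220.2 269.4] 0.8 [437.9 249.2]
grip [180.8 462.4] 0.22 [ 552.9 -351. ]
plaque [179.2 400.9] 0.77 [ 551.2 -153.9]
medal [178.1 468.1] 0.71 [ 551.4 -357.3]
stand_a [181.8 399.2] 0.65 [ 554.9 -156. ]
stand_a [179.3 459.7] 0.64 [ 559.9 -345.4]
books [202.8 333.5] 0.75 [491.1  50.8]
ceramic_box [114.7 335. ] 0.71 [780.3  40.6]
paperweight [128.8 417.7] 0.81 [ 727.9 -222.7]
paperweight [109.5 336.2] 0.44 [798.   36.4]
glasses_case [124.9 262.3] 0.79 [750.1 275.2]
glasses_case [126.2 416.5] 0.26 [ 736.7 -219.4]
side [-197.7  958.9 1081.5] [-0.3  0.9 -0.4  0.1] 458.4284586542023
magnifier [233.1 284. ] 0.96 [525.4 245.6]
magnifier [196.1 420.6] 0.94 [ 269.8 -184.4]
magnifier [319.  338.9] 0.92 [195.5 389.9]
magnifier [302.3 225.5] 0.82 [476.3 545.1]
grip [297.1 362.7] 0.67 [182.7 296.4]
grip [280.1 243.9] 0.66 [485.7 462.6]
grip [180.3 433.3] 0.65 [ 272.3 -278. ]
grip [243.7 310.7] 0.58 [424.  233.2]
plaque [236.5 282.6] 0.49 [485.9 291.8]
plaque [156.7 350.6] 0.4 [ 557.5 -160. ]
medal [130.  378.4] 0.55 [ 573.1 -369. ]
stand_a [142.8 374.4] 0.86 [ 573.1 -347.7]
stand_a [167.7 348.9] 0.7 [ 559.4 -155.5]
books [205.4 323.9] 0.97 [505.4  64. ]
ceramic_box [166.6 268.7] 0.9 [799.2  27.3]
paperweight [143.8 324. ] 0.56 [ 726.7 -216.3]
glasses_case [214.5 234.7] 0.96 [711.9 285.5]
[ 248.5 -573.5  256.3] [-0.2  1.   0.  -0. ] 1.0 85.17430965849205
```

View pics/top0.png

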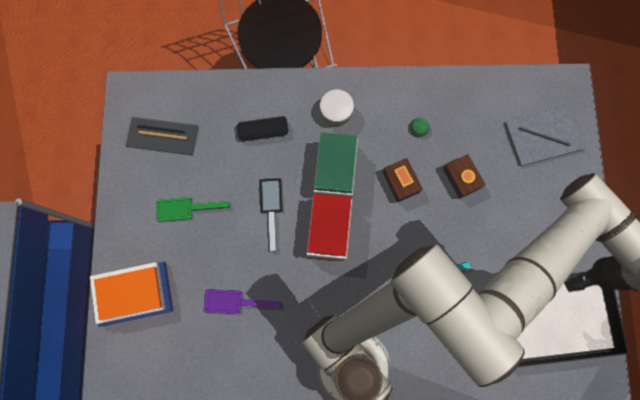

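View pics/side0.png

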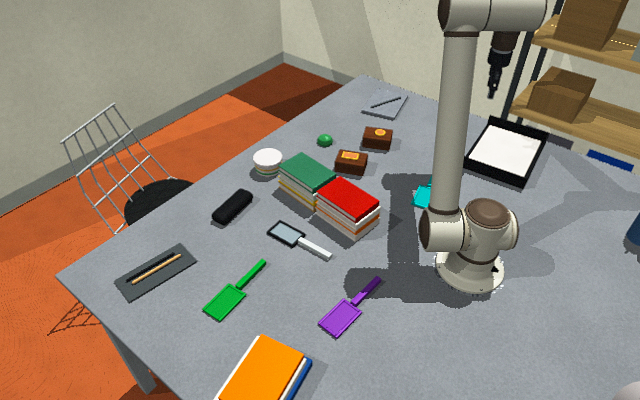

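The top picture shows four magnifier shapes: a black frame with an aluminium handle at (196,270), green (209,172), purple (301,224) and turquoise behind the arm (~(266,466)). Only the black one at (196,270) fits the description, and it lies left of the books. The rectangular brass plaque is at about (177,403) and the round medal at (176,468). I'll measure these and confirm them in a crop.

```bash
cat > m.py <<'E'
from h import *
np.set_printoptions(precision=2,suppress=True)
im=imaging.get_image("top"); px=im["pixels"]; hsv=cv2.cvtColor(px,cv2.COLOR_RGB2HSV)
def big(mask,r0,r1,c0,c1):
    m=np.zeros(mask.shape,np.uint8); m[r0:r1,c0:c1]=mask[r0:r1,c0:c1]
    n,l,s,ce=cv2.connectedComponentsWithStats(m); i=1+np.argmax(s[1:,4]); return l==i
def mom(mask,z):
    P=np.array([onz(im,(r,c),z)[:2] for r,c in np.argwhere(mask)]); c=P.mean(0); w,v=np.linalg.eigh(np.cov(P.T)); a=v[:,1]
    return c,np.arctan2(a[1],a[0]),np.sqrt(12*w[::-1])
handle=big(hsv[...,2]>170,205,258,258,285)
frame=big((hsv[...,2]<70),172,222,252,290)
cnt=cv2.findContours(frame.astype(np.uint8),0,2)[0]; fill=cv2.drawContours(np.zeros(frame.shape,np.uint8),cnt,-1,1,-1)>0
pl=big((hsv[...,1]>110)&(hsv[...,2]>150),155,200,380,425)
md=big((hsv[...,1]>110)&(hsv[...,2]>150),155,200,445,490)
for n,m,z in(("handle",handle,18),("frame",fill,10),("plaque",pl,55),("medal",md,55)): print(n,m.sum(),*mom(m,z))
A=px[160:260,240:300]; B=px[150:250,370:500]
o=np.hstack([A,B]); o=cv2.resize(o,None,fx=4,fy=4,interpolation=cv2.INTER_CUBIC); cv2.imwrite("pics/crop1.png",o[...,::-1])
E
python3 m.py
```

```text
handle 195 [403.92 241.35] -3.099381952051835 [116.71  15.48]
frame 192 [515.3  244.98] -3.0226091587131356 [129.12  94.5 ]
plaque 231 [ 561.08 -161.45] -2.707911250821711 [59.5  36.33]
medal 149 [ 557.56 -355.77] -3.0449412006021985 [37.5  35.82]
```

View pics/crop1.png

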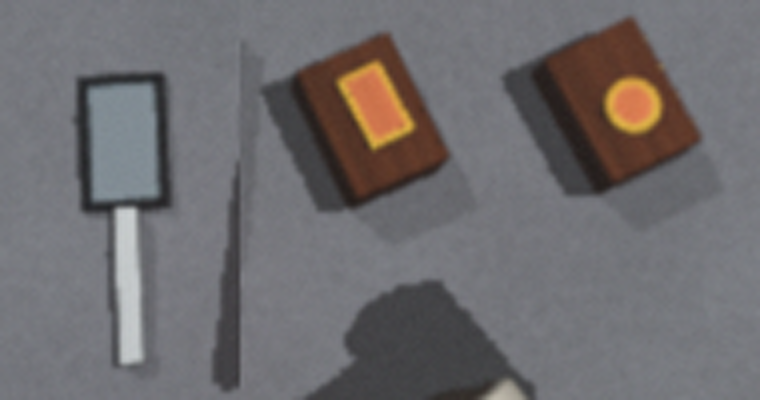

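The crop confirms it: a black frame with an aluminium handle on the left, the rectangular plaque on the near-left block, and the round medal on the other. Next I'll cross-check with the side camera and compute the moves.

```bash
cat >> h.py <<'E'
def to(target,yaw=None):
    """print shift in tool axes to bring TCP to target, and turn to bring tool y along world angle yaw (mod pi)"""
    s=read_state(); M=rot(s["ee_rot"]); d=M.T@(np.array(target)-s["position"])
    ya=np.arctan2(M[1,1],M[0,1]); t=None
    if yaw is not None: t=-((yaw-ya+np.pi/2)%np.pi-np.pi/2)
    print("pos",np.round(s["position"],1),"ydir",round(ya,4),"z",M[:,2].round(4),"delta",d.round(1),"turn",t,"joints",np.round(s["joints"],2),"F",np.round(s["contact_force"],1),"w",round(s["gripper_width"],1),round(s["grasp_force"],1),"t",s["clock"])
E
cat > s.py <<'E'
from h import *
np.set_printoptions(precision=2,suppress=True)
im=imaging.get_image("side"); hsv=cv2.cvtColor(im["pixels"],cv2.COLOR_RGB2HSV)
def comp(mask,r0,r1,c0,c1,z):
    m=np.zeros(mask.shape,np.uint8); m[r0:r1,c0:c1]=mask[r0:r1,c0:c1]
    n,l,s,ce=cv2.connectedComponentsWithStats(m); i=1+np.argmax(s[1:,4])
    P=np.array([onz(im,p,z)[:2] for p in np.argwhere(l==i)]); c=P.mean(0); w,v=np.linalg.eigh(np.cov(P.T)); print(s[i],c,np.arctan2(v[1,1],v[0,1]),np.sqrt(12*w))
comp(hsv[...,2]>150,235,265,295,335,18)
comp((hsv[...,1]>110)&(hsv[...,2]>150),145,165,335,368,55)
E
python3 s.py
python3 - <<'E'
from h import *
to([432,243,250],0.04+np.pi/2)
E
```

```text
[295 235  40  22 524] [400.89 223.01] -2.961489938171446 [ 60.53 117.05]
[341 151  18   9 115] [ 561.7  -160.75] -2.730934271546576 [41.25 61.98]
pos [ 248.5 -573.5  256.3] ydir 1.9796 z [ 0.  0. -1.] delta [-493.   676.2    6.3] turn 0.3687888315107837 joints [-0.9   0.38  0.01 -0.   -1.19 -0.26] F [-0.4  0.2 -0.2] w 85.3 0.0 t 1.1
```

Call:
apply_moves([
  {"hand":0,"delta_pos":[-30,23,0],"yaw":0},
  {"hand":0,"delta_pos":[-60,46,0],"yaw":0},
  {"hand":0,"delta_pos":[-90,69,0],"yaw":0},
  {"hand":0,"delta_pos":[-120,92,0],"yaw":0},
  {"hand":0,"delta_pos":[-150,115,0],"yaw":0},
  {"hand":0,"delta_pos":[-180,138,0],"yaw":0},
  {"hand":0,"delta_pos":[-210,161,0],"yaw":0},
  {"hand":0,"delta_pos":[-240,184,0],"yaw":0},
  {"hand":0,"delta_pos":[-270,207,0],"yaw":0},
  {"hand":0,"delta_pos":[-300,230,0],"yaw":0},
  {"hand":0,"delta_pos":[-330,250,0],"yaw":0},
  {"hand":0,"delta_pos":[-342,259,0],"yaw":0},
])

```text
clock: 2.1
position: [461.2, -197.0, 256.7]
ee_rot: [-0.205, 0.979, -0.0, 0.001]
contact_force: [-0.1, -0.3, -0.6]
gripper_width: 42.7
grasp_force: 0.0
```

Call:
apply_moves([
  {"hand":-0.1,"delta_pos":[-12,34,0],"yaw":0.03},
  {"hand":-0.1,"delta_pos":[-25,69,0],"yaw":0.06},
  {"hand":-0.1,"delta_pos":[-38,104,0],"yaw":0.1},
  {"hand":-0.1,"delta_pos":[-50,139,0],"yaw":0.14},
  {"hand":-0.1,"delta_pos":[-63,174,0],"yaw":0.18},
  {"hand":-0.1,"delta_pos":[-75,209,0],"yaw":0.22},
  {"hand":-0.1,"delta_pos":[-88,244,0],"yaw":0.26},
  {"hand":-0.1,"delta_pos":[-100,279,0],"yaw":0.3},
  {"hand":-0.1,"delta_pos":[-113,314,0],"yaw":0.34},
  {"hand":-0.1,"delta_pos":[-126,349,0],"yaw":0.369},
  {"hand":-0.1,"delta_pos":[-139,384,0],"yaw":0.369},
  {"hand":-0.1,"delta_pos":[-150.5,417.5,0],"yaw":0.369},
])

```text
clock: 3.1
position: [431.1, 245.1, 256.7]
ee_rot: [-0.02, 1.0, 0.0, 0.0]
contact_force: [0.5, -1.0, -0.4]
gripper_width: 38.3
grasp_force: 0.0
```

Run:
```python
from h import *
to([432,243,120],0.04+np.pi/2)
im=imaging.get_image("side"); o=im["pixels"][150:290,240:400]; o=cv2.resize(o,None,fx=4,fy=4,interpolation=cv2.INTER_CUBIC); cv2.imwrite("pics/side1.png",o[...,::-1])
# expected outline of handle centreline in side/top pixels
c,s=np.cos(.04),np.sin(.04); L=np.array([517,246])
for x,y in((-174,9),(-174,-9),(-85,0),(-54,34),(-54,-34),(54,34),(54,-34)):
    z=18 if abs(y)<10 else 10
    X=[L[0]+c*x-s*y,L[1]+s*x+c*y,z]; print((x,y),(proj(im,X)[0]-[150,240])*4)
```

```text
pos [431.1 245.1 256.7] ydir 1.6113 z [ 8.e-04  7.e-04 -1.e+00] delta [ -0.7  -2.3 136.7] turn 0.000479212669989737 joints [ 0.85  0.16 -0.3   0.   -1.11 -2.38] F [ 0.5 -1.  -0.4] w 38.3 0.0 t 3.1
(-174, 9) [428.86071737 353.36179315]
(-174, -9) [414.10163742 367.20821772]
(-85, 0) [369.31992854 266.92117864]
(-54, 34) [384.9538273  208.69473338]
(-54, -34) [333.13474949 262.37641979]
(54, 34) [324.76909684 103.70558769]
(54, -34) [276.14378751 158.48827719]
```

View pics/side1.png

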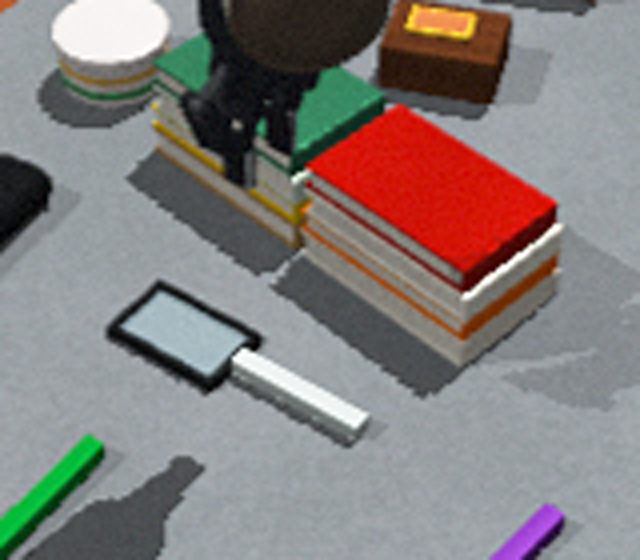

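The side crop shows the handle end at crop pixels (430,360) and the frame corners within 1 px of my estimate, so the pose holds: lens centre at (517,246), yaw 0.04. Descending now.

Call:
apply_moves([
  {"hand":-0.1,"delta_pos":[-0.7,-2.3,20],"yaw":0},
  {"hand":-0.1,"delta_pos":[-0.7,-2.3,45],"yaw":0},
  {"hand":-0.1,"delta_pos":[-0.7,-2.3,70],"yaw":0},
  {"hand":-0.1,"delta_pos":[-0.7,-2.3,95],"yaw":0},
  {"hand":-0.1,"delta_pos":[-0.7,-2.3,120],"yaw":0},
  {"hand":-0.1,"delta_pos":[-0.7,-2.3,145],"yaw":0},
  {"hand":-0.1,"delta_pos":[-0.7,-2.3,165],"yaw":0},
  {"hand":-0.1,"delta_pos":[-0.7,-2.3,182],"yaw":0},
  {"hand":-0.1,"delta_pos":[-0.7,-2.3,195],"yaw":0},
  {"hand":-0.1,"delta_pos":[-0.7,-2.3,204],"yaw":0},
  {"hand":-0.1,"delta_pos":[-0.7,-2.3,210],"yaw":0},
  {"hand":-0.1,"delta_pos":[-0.7,-2.3,212],"yaw":0},
])

```text
clock: 4.15
position: [432.2, 240.7, 43.7]
ee_rot: [-0.02, 1.0, -0.0, -0.0]
contact_force: [-0.3, 0.0, 0.0]
gripper_width: 38.7
grasp_force: 0.0
```

Run:
```python
from h import *
to([432,243,30],0.04+np.pi/2)
im=imaging.get_image("side"); o=im["pixels"][150:290,240:400]; o=cv2.resize(o,None,fx=4,fy=4,interpolation=cv2.INTER_CUBIC); cv2.imwrite("pics/side2.png",o[...,::-1])
```

```text
pos [432.2 240.7  43.7] ydir 1.6106 z [-7.e-04 -7.e-04 -1.e+00] delta [ 0.1  2.4 13.7] turn -0.00024270951070248792 joints [ 0.84  0.44 -0.56 -0.   -0.57 -2.37] F [-0.3  0.   0. ] w 38.7 0.0 t 4.15
```

View pics/side2.png

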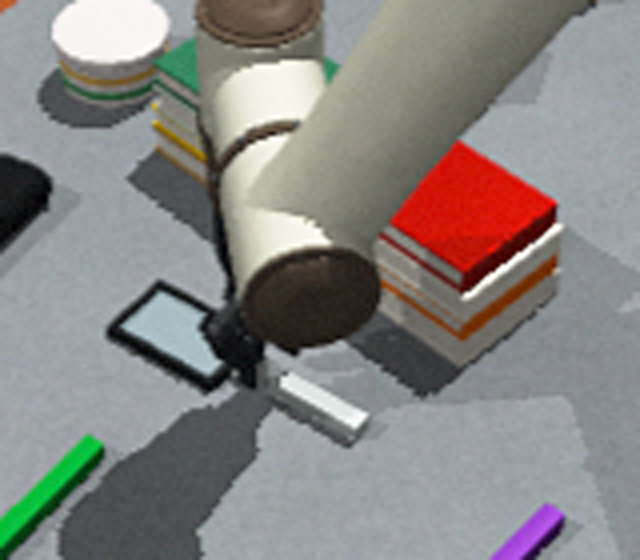

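The fingers straddle the handle at crop pixel (385,250), clear of the frame. I'll do the last part of the descent and watch the force.

Call:
apply_moves([
  {"hand":-0.1,"delta_pos":[0,1.5,2],"yaw":0},
  {"hand":-0.1,"delta_pos":[0,2.4,5],"yaw":0},
  {"hand":-0.1,"delta_pos":[0,2.4,8],"yaw":0},
  {"hand":-0.1,"delta_pos":[0,2.4,11],"yaw":0},
  {"hand":-0.1,"delta_pos":[0,2.4,13],"yaw":0},
  {"hand":-0.1,"delta_pos":[0,2.4,13],"yaw":0},
])

```text
clock: 4.7
position: [431.9, 243.0, 30.9]
ee_rot: [-0.02, 1.0, -0.0, -0.0]
contact_force: [0.4, 0.4, -0.0]
gripper_width: 38.3
grasp_force: 0.0
```

Call:
apply_moves([
  {"hand":-0.25,"delta_pos":[0,0,0],"yaw":0},
  {"hand":-0.4,"delta_pos":[0,0,0],"yaw":0},
  {"hand":-0.5,"delta_pos":[0,0,0],"yaw":0},
  {"hand":-0.6,"delta_pos":[0,0,0],"yaw":0},
  {"hand":-0.8,"delta_pos":[0,0,0],"yaw":0},
  {"hand":-1,"delta_pos":[0,0,0],"yaw":0},
  {"hand":-1,"delta_pos":[0,0,0],"yaw":0},
  {"hand":-1,"delta_pos":[0,0,0],"yaw":0},
])

```text
clock: 5.37
position: [432.2, 243.2, 31.7]
ee_rot: [-0.02, 1.0, 0.0, 0.0]
contact_force: [0.1, -1.1, 5.2]
gripper_width: 16.3
grasp_force: 59.9
```

Run:
```python
from h import *
to([432,243,260],0.04+np.pi/2)
```

```text
pos [432.2 243.2  31.7] ydir 1.6108 z [ 3.e-04  1.e-04 -1.e+00] delta [ 2.000e-01 -2.000e-01 -2.283e+02] turn 6.568224985459281e-06 joints [ 0.84  0.46 -0.57  0.   -0.54 -2.37] F [ 0.1 -1.1  5.2] w 16.3 59.9 t 5.3667
```

Call:
apply_moves([
  {"hand":-1,"delta_pos":[0,0,-3],"yaw":0},
  {"hand":-1,"delta_pos":[0,0,-8],"yaw":0},
  {"hand":-1,"delta_pos":[0,0,-15],"yaw":0},
  {"hand":-1,"delta_pos":[0,0,-25],"yaw":0},
  {"hand":-1,"delta_pos":[0,0,-37],"yaw":0},
  {"hand":-1,"delta_pos":[0,0,-49],"yaw":0},
  {"hand":-1,"delta_pos":[0,0,-60],"yaw":0},
  {"hand":-1,"delta_pos":[0,0,-68],"yaw":0},
  {"hand":-1,"delta_pos":[0,0,-74],"yaw":0},
  {"hand":-1,"delta_pos":[0,0,-78],"yaw":0},
  {"hand":-1,"delta_pos":[0,0,-80],"yaw":0},
  {"hand":-1,"delta_pos":[0,0,-80],"yaw":0},
])

```text
clock: 6.37
position: [432.1, 243.2, 111.5]
ee_rot: [-0.02, 1.0, 0.0, 0.0]
contact_force: [-0.5, 0.4, -2.1]
gripper_width: 16.3
grasp_force: 59.2
```

Run:
```python
from h import *
s=read_state();to([432,243,260],0.04+np.pi/2);print(s["wrist_torque"])
im=imaging.get_image("side"); o=im["pixels"][150:290,240:400]; o=cv2.resize(o,None,fx=4,fy=4,interpolation=cv2.INTER_CUBIC); cv2.imwrite("pics/side3.png",o[...,::-1])
c,s=np.cos(.04),np.sin(.04); L=np.array([517,246])
for x,y in((-174,9),(-174,-9),(-54,34),(54,34),(54,-34)):
    X=[L[0]+c*x-s*y,L[1]+s*x+c*y,80+(18 if abs(y)<10 else 10)]; print((x,y),(proj(im,X)[0]-[150,240])*4)
```

```text
pos [432.1 243.2 111.5] ydir 1.6105 z [ 1.e-04  2.e-04 -1.e+00] delta [ 1.000e-01 -2.000e-01 -1.485e+02] turn -0.00031171486935477333 joints [ 0.84  0.33 -0.5  -0.   -0.74 -2.37] F [-0.5  0.4 -2.1] w 16.3 59.2 t 6.3667
[ 0.02553933  0.07640943 -0.05225367]
(-174, 9) [357.16799196 354.51063981]
(-174, -9) [342.36526277 368.91793594]
(-54, 34) [313.71587461 203.99152084]
(54, 34) [253.54265092  95.09139222]
(54, -34) [205.02911189 152.18391916]
```

View pics/side3.png

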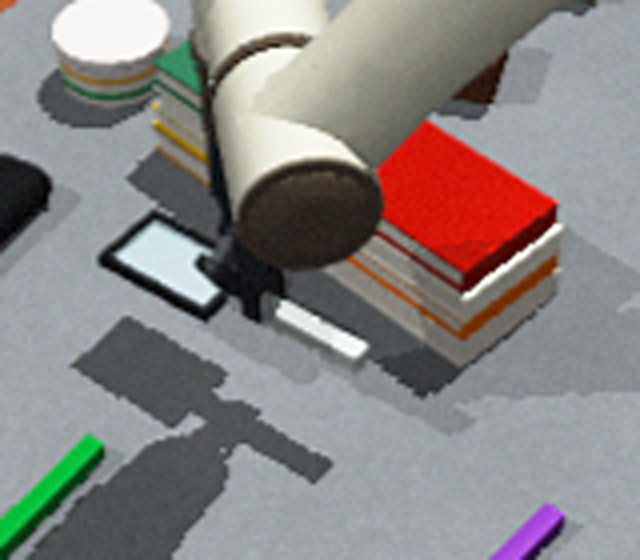

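The magnifier is held level, with frame corners at crop pixels (258,98) and (210,155), as predicted for 80 mm of lift. Now I'll lift higher and cross the books.

Call:
apply_moves([
  {"hand":-1,"delta_pos":[0,0,-4],"yaw":0},
  {"hand":-1,"delta_pos":[0,0,-12],"yaw":0},
  {"hand":-1,"delta_pos":[0,0,-24],"yaw":0},
  {"hand":-1,"delta_pos":[0,0,-40],"yaw":0},
  {"hand":-1,"delta_pos":[0,0,-58],"yaw":0},
  {"hand":-1,"delta_pos":[0,0,-76],"yaw":0},
  {"hand":-1,"delta_pos":[0,0,-94],"yaw":0},
  {"hand":-1,"delta_pos":[0,0,-110],"yaw":0},
  {"hand":-1,"delta_pos":[0,0,-123],"yaw":0},
  {"hand":-1,"delta_pos":[0,0,-132],"yaw":0},
  {"hand":-1,"delta_pos":[0,0,-138],"yaw":0},
  {"hand":-1,"delta_pos":[0,0,-140],"yaw":0},
])

```text
clock: 7.42
position: [432.3, 243.3, 252.2]
ee_rot: [-0.02, 1.0, 0.0, 0.0]
contact_force: [-0.1, 0.6, -1.4]
gripper_width: 15.9
grasp_force: 59.2
```

Call:
apply_moves([
  {"hand":-1,"delta_pos":[0,-5,0],"yaw":0},
  {"hand":-1,"delta_pos":[0,-14,0],"yaw":0},
  {"hand":-1,"delta_pos":[-2,-28,0],"yaw":0},
  {"hand":-1,"delta_pos":[-4,-46,0],"yaw":0},
  {"hand":-1,"delta_pos":[-6,-66,0],"yaw":0},
  {"hand":-1,"delta_pos":[-8,-88,0],"yaw":0},
  {"hand":-1,"delta_pos":[-10,-110,0],"yaw":0},
  {"hand":-1,"delta_pos":[-12,-132,0],"yaw":0},
  {"hand":-1,"delta_pos":[-14,-154,0],"yaw":0},
  {"hand":-1,"delta_pos":[-16,-176,0],"yaw":0},
  {"hand":-1,"delta_pos":[-17,-198,0],"yaw":0},
  {"hand":-1,"delta_pos":[-17,-220,0],"yaw":0},
])

```text
clock: 8.42
position: [457.2, 21.7, 250.7]
ee_rot: [-0.019, 1.0, -0.0, -0.001]
contact_force: [0.1, 0.0, -1.5]
gripper_width: 16.4
grasp_force: 59.2
```

Call:
apply_moves([
  {"hand":-1,"delta_pos":[0,-22,0],"yaw":-0.02},
  {"hand":-1,"delta_pos":[0,-44,0],"yaw":-0.05},
  {"hand":-1,"delta_pos":[-2,-66,0],"yaw":-0.09},
  {"hand":-1,"delta_pos":[-4,-88,0],"yaw":-0.14},
  {"hand":-1,"delta_pos":[-6,-110,0],"yaw":-0.19},
  {"hand":-1,"delta_pos":[-8,-132,0],"yaw":-0.24},
  {"hand":-1,"delta_pos":[-10,-154,0],"yaw":-0.29},
  {"hand":-1,"delta_pos":[-12,-174,0],"yaw":-0.33},
  {"hand":-1,"delta_pos":[-14,-192,0],"yaw":-0.36},
  {"hand":-1,"delta_pos":[-16,-206,0],"yaw":-0.38},
  {"hand":-1,"delta_pos":[-17,-216,0],"yaw":-0.39},
  {"hand":-1,"delta_pos":[-17,-222,0],"yaw":-0.394},
])

```text
clock: 9.42
position: [482.6, -199.1, 250.4]
ee_rot: [-0.214, 0.977, 0.0, -0.001]
contact_force: [-0.4, -0.7, -1.8]
gripper_width: 16.1
grasp_force: 59.1
```

Run:
```python
from h import *
to([484.1,-197,140],0.43+np.pi/2)
im=imaging.get_image("top"); o=im["pixels"][130:250,340:500]; o=cv2.resize(o,None,fx=4.5,fy=4.5,interpolation=cv2.INTER_CUBIC); cv2.imwrite("pics/top4.png",o[...,::-1])
```

```text
pos [ 482.6 -199.1  250.4] ydir 2.0027 z [-2.1e-03  1.0e-04 -1.0e+00] delta [ -2.4   1.2 110.4] turn 0.0018870650936939626 joints [-0.08  0.22 -0.25  0.   -1.11 -1.06] F [-0.4 -0.7 -1.8] w 16.1 59.1 t 9.4167
```

View pics/top4.png

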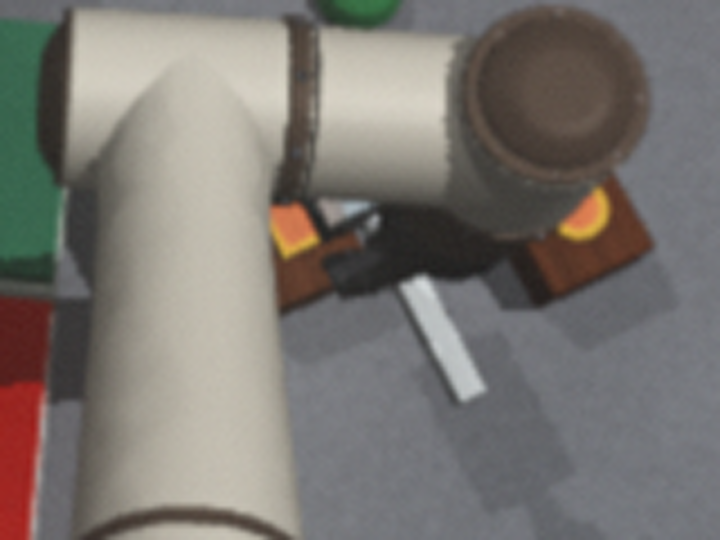

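The wrist hides the lens in the top view. The handle points at the plaque, from crop pixel (390,470) toward (210,350). I'll go down partway and check from the side camera.

Call:
apply_moves([
  {"hand":-1,"delta_pos":[-0.5,0.3,4],"yaw":0},
  {"hand":-1,"delta_pos":[-1,0.6,12],"yaw":0},
  {"hand":-1,"delta_pos":[-1.5,0.9,24],"yaw":0},
  {"hand":-1,"delta_pos":[-2,1,38],"yaw":0},
  {"hand":-1,"delta_pos":[-2.4,1.2,52],"yaw":0},
  {"hand":-1,"delta_pos":[-2.4,1.2,66],"yaw":0},
  {"hand":-1,"delta_pos":[-2.4,1.2,80],"yaw":0},
  {"hand":-1,"delta_pos":[-2.4,1.2,92],"yaw":0},
  {"hand":-1,"delta_pos":[-2.4,1.2,102],"yaw":0},
  {"hand":-1,"delta_pos":[-2.4,1.2,108],"yaw":0},
  {"hand":-1,"delta_pos":[-2.4,1.2,110],"yaw":0},
  {"hand":-1,"delta_pos":[-2.4,1.2,110],"yaw":0},
])

```text
clock: 10.47
position: [485.3, -194.8, 140.9]
ee_rot: [-0.215, 0.977, 0.0, -0.0]
contact_force: [0.1, -0.4, -2.6]
gripper_width: 16.6
grasp_force: 59.1
```

Run:
```python
from h import *
to([484.1,-197,106.7],0.43+np.pi/2)
im=imaging.get_image("side"); o=im["pixels"][120:190,300:400]; o=cv2.resize(o,None,fx=7,fy=7,interpolation=cv2.INTER_CUBIC); cv2.imwrite("pics/side5.png",o[...,::-1])
s=read_state(); M=rot(s["ee_rot"]); a=np.arctan2(M[1,1],M[0,1])-np.pi/2; c,sn=np.cos(a),np.sin(a); p=s["position"]; zu=p[2]-31.7
L=np.array(p[:2])+85.1*np.array([c,sn])
print(L,a,zu)
for x,y in((-174,0),(-54,34),(-54,-34),(54,34),(54,-34),(46,26),(46,-26),(-46,26),(-46,-26)):
    X=[L[0]+c*x-sn*y,L[1]+sn*x+c*y,zu+(18 if abs(y)<10 else 10)]; print((x,y),((proj(im,X)[0]-[120,300])*7).round())
```

```text
pos [ 485.3 -194.8  140.9] ydir 2.0051 z [-9.e-04  0.e+00 -1.e+00] delta [ 2.  -1.5 34.2] turn 0.004294076866619534 joints [-0.07  0.33 -0.4   0.   -0.84 -1.07] F [ 0.1 -0.4 -2.6] w 16.6 59.1 t 10.4667
[ 562.85058342 -159.10708607] 0.4342872198269787 109.79961198498783
(-174, 0) [180. 692.]
(-54, 34) [199. 443.]
(-54, -34) [122. 466.]
(54, 34) [168. 233.]
(54, -34) [ 94. 262.]
(46, 26) [162. 252.]
(46, -26) [104. 273.]
(-46, 26) [187. 430.]
(-46, -26) [129. 448.]
```

View pics/side5.png

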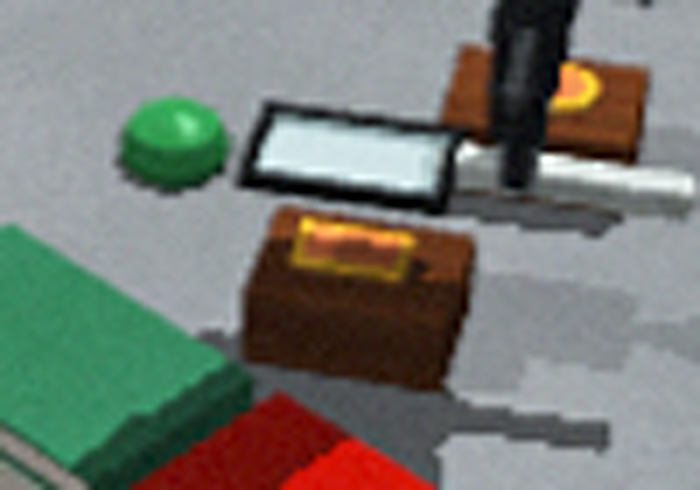

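The side view shows the lens level, spanning crop pixels (100–212, 238–460). It sits above the plaque at (218–280, 290–418) and is clear of everything. Next I'll fit the frame silhouette at sub-pixel level, both at pick and now.

```bash
cat > f.py <<'E'
from h import *
from scipy.optimize import minimize
np.set_printoptions(precision=2,suppress=True)
U=8
def box(x,y,z,a,hx,hy,h):
    c,s=np.cos(a),np.sin(a); return np.array([[x+c*i*hx-s*j*hy,y+s*i*hx+c*j*hy,z+k*h] for i in(-1,1) for j in(-1,1) for k in(0,1)])
def fit(im,px,roi,dark,x0,z,dims,free=3,thr=None):
    r0,r1,c0,c1=roi; sub=cv2.resize(px[r0:r1,c0:c1],None,fx=U,fy=U,interpolation=cv2.INTER_CUBIC)
    hsv=cv2.cvtColor(sub,cv2.COLOR_RGB2HSV)
    m=(hsv[...,2]<thr) if dark else ((hsv[...,1]>120)&(hsv[...,2]>130))
    n,l,s,ce=cv2.connectedComponentsWithStats(m.astype(np.uint8)); i=1+np.argmax(s[1:,4])
    hull=cv2.convexHull(np.argwhere(l==i)[:,::-1].astype(np.int32)); O=cv2.fillConvexPoly(np.zeros(m.shape,np.uint8),hull,1)
    def cost(p):
        zz=p[3] if free==4 else z
        q=(proj(im,box(p[0],p[1],zz,p[2],*dims))-[r0,c0]+.5)*U-.5
        h=cv2.convexHull(q[:,::-1].astype(np.float32)); P=cv2.fillConvexPoly(np.zeros(m.shape,np.uint8),np.round(h*16).astype(np.int32),1,shift=4)
        return (O!=P).sum()/O.sum()
    p0=np.array(list(x0)+[z])[:free]; st=np.vstack([p0]+[p0+np.eye(free)[k]*[4,4,.08,4][k] for k in range(free)])
    r=minimize(cost,p0,method="Nelder-Mead",options=dict(initial_simplex=st,xatol=.01,fatol=1e-5)); return r.x,r.fun
E
cat > g.py <<'E'
from f import *
F=(54,34,10)
im={c:imaging.get_image(c) for c in("top","side")}
px0={c:cv2.imread(f"pics/{c}0.png")[...,::-1].copy() for c in im}
for t in(60,75):
    print("pick top",fit(im["top"],px0["top"],(172,222,252,290),1,(517,246,.04),0,F,thr=t))
    print("pick side",fit(im["side"],px0["side"],(215,255,260,310),1,(517,246,.04),0,F,thr=t))
    for fr in(3,4): print("now side",fit(im["side"],im["side"]["pixels"],(130,153,330,368),1,(562.8,-159.1,.434),109.8,F,fr,thr=t))
P=(30,18,5)
print("plaque top",fit(im["top"],px0["top"],(155,200,380,425),0,(561,-161,.43),50,P))
print("plaque side",fit(im["side"],px0["side"],(145,165,335,368),0,(561,-161,.43),50,P))
print("plaque side now",fit(im["side"],im["side"]["pixels"],(145,165,335,368),0,(561,-161,.43),50,P))
to([484.1,-197,106.7],.434+np.pi/2)
E
python3 g.py
```

```text
pick top (array([518.02, 247.02,   0.07]), np.float64(0.06272784141159214))
pick side (array([516.39, 247.95,   0.04]), np.float64(0.037210649672135464))
now side (array([ 560.6 , -161.09,    0.4 ]), np.float64(0.086289260861388))
now side (array([ 559.83, -159.11,    0.39,  111.51]), np.float64(0.08745533195410946))
pick top (array([516.64, 246.76,   0.05]), np.float64(0.032912570295747866))
pick side (array([515.44, 247.93,   0.05]), np.float64(0.03499623965906242))
now side (array([ 560.91, -161.25,    0.43]), np.float64(0.08053110116899985))
now side (array([ 558.99, -159.21,    0.43,  111.66]), np.float64(0.0813248665031029))
plaque top (array([ 561.75, -161.86,    0.44]), np.float64(0.04547134935304991))
plaque side (array([ 565.39, -164.41,    0.42]), np.float64(0.11403816883268938))
plaque side now (array([ 569.3 , -164.65,    0.38]), np.float64(0.3068766567908935))
pos [ 485.9 -195.   142. ] ydir 2.0049 z [ 0. -0. -1.] delta [ 2.5 -1.  35.3] turn 7.850127472242008e-05 joints [-0.07  0.33 -0.4   0.   -0.84 -1.07] F [ 0.3 -0.1 -0.7] w 16.5 59.1 t 10.6167
```

At pick the lens was at (516.5,247,0.045), which puts it about 84.5 mm ahead of the TCP. It is now within about 1–2 mm of the plaque centre, at (561.4,-161.3) with yaw 0.434. I'll make a small correction and lower to 20 mm above.

Call:
apply_moves([
  {"hand":-1,"delta_pos":[0.3,-0.7,2],"yaw":0},
  {"hand":-1,"delta_pos":[0.3,-0.7,6],"yaw":0},
  {"hand":-1,"delta_pos":[0.3,-0.7,11],"yaw":0},
  {"hand":-1,"delta_pos":[0.3,-0.7,16],"yaw":0},
  {"hand":-1,"delta_pos":[0.3,-0.7,21],"yaw":0},
  {"hand":-1,"delta_pos":[0.3,-0.7,26],"yaw":0},
  {"hand":-1,"delta_pos":[0.3,-0.7,30],"yaw":0},
  {"hand":-1,"delta_pos":[0.3,-0.7,33],"yaw":0},
  {"hand":-1,"delta_pos":[0.3,-0.7,34.5],"yaw":0},
  {"hand":-1,"delta_pos":[0.3,-0.7,34.5],"yaw":0},
  {"hand":-1,"delta_pos":[0.3,-0.7,34.5],"yaw":0},
  {"hand":-1,"delta_pos":[0.3,-0.7,34.5],"yaw":0},
])

```text
clock: 11.62
position: [485.6, -195.8, 107.1]
ee_rot: [-0.215, 0.977, -0.0, 0.0]
contact_force: [0.5, 0.3, -1.8]
gripper_width: 16.2
grasp_force: 59.1
```

Run:
```python
from f import *
im=imaging.get_image("side")
P=[];Y=[]
for k in range(6):
    imaging.get_image("side"); s=read_state(); P.append(s["position"]); M=rot(s["ee_rot"]); Y.append(np.arctan2(M[1,1],M[0,1])-np.pi/2)
p=np.mean(P,0);a=np.mean(Y); print("mean",p,a,"lens",p[:2]+84.5*np.array([np.cos(a),np.sin(a)]),"under",p[2]-31.5); to([484.8,-196.8,106.5],.434+np.pi/2)
b=box(561.4,-161.3,75,.434,54,34,10); pr=((proj(im,b)-[120,300]+.5)*7).round(1)
o=cv2.resize(im["pixels"][120:190,300:400],None,fx=7,fy=7,interpolation=cv2.INTER_CUBIC)
for q in pr: cv2.circle(o,(int(q[1]),int(q[0])),3,(255,0,255),1)
cv2.imwrite("pics/side6.png",o[...,::-1])
```

```text
mean [ 485.52 -195.78  107.02] 0.43381527438286044 lens [ 562.19 -160.27] under 75.51643456418736
pos [ 485.4 -195.8  106.9] ydir 2.0046 z [ 0. -0. -1.] delta [ 1.  -0.7  0.4] turn -0.0001890981683372317 joints [-0.07  0.38 -0.43 -0.   -0.76 -1.06] F [ 0.7  0.  -1.5] w 16.1 59.1 t 11.9667
```

View pics/side6.png

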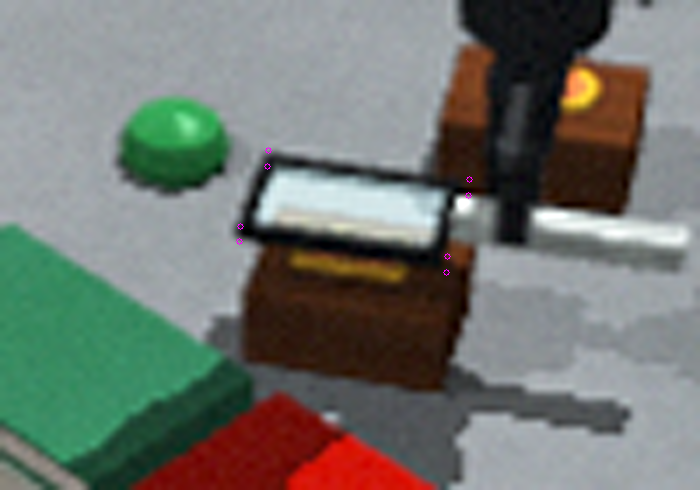

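The overlay matches: the frame corners at (155,268), (237,240) and (180,466) lie within about 1 px of the predicted pose. The frame is level 20 mm above the plaque and clear of the block, so I'm handing in.

```bash
python3 -c "
from bench import workorder; print(workorder.job_done())"
```

```text
the job is handed in; nothing more can be done
None
```

I handed the job in: the arm is still gripping the magnifier level about 20 mm above the rectangular plaque, lens centred to within roughly 1–2 mm and its long side parallel to the plaque's, with no sign of contact with anything; no verdict came back.

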